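# Load the module carrier and hold its index plunger back

### The job

Put the green-tagged control module in the green pass nest and the red-tagged one in the red reject nest, each standing upright and fully down in its nest, and let go of them. Then grip the orange knob of the index plunger, pull it straight up all the way to its stop and finish while still holding it there, so that I can slide the carrier out. Leave everything else on the counter where it is.

Things in the scene. Friction and masses are not known exactly. Their poses are not given: they have to be found in the camera images.
- green_module (a point): Green-tagged washing-machine control module: grey block with black ribs, 70 mm long (its x; a low black plug at the +x end), 36 mm wide (its y; flat parallel sides to grip), 54 mm high, about 0.16 kg, loose, upright on the counter; a green tag covers most of its top. This point is its centre, 27 mm above its underside; z up. Hold it with the fingertips over 8 mm above its underside, to clear the nest walls
- red_module (a point): Red-tagged washing-machine control module: grey block with black ribs, 70 mm long (its x; a low black plug at the +x end), 36 mm wide (its y; flat parallel sides to grip), 54 mm high, about 0.16 kg, loose, upright on the counter; a red tag covers most of its top. This point is its centre, 27 mm above its underside; z up. Hold it with the fingertips over 8 mm above its underside, to clear the nest walls
- green_nest (a point): Green (pass) nest: shallow green tray fixed on the carrier, inside 80 mm (its x) by 46 mm (its y): a module fits lengthwise, either way round, 5 mm to spare each side; walls 4 mm thick, 6 mm above its floor. This point: centre of its inner floor, 24 mm above the counter; z up. A seated module's centre is 27 mm above it. Nests lie 85 mm either side of the plunger; which is green varies
- red_nest (a point): Red (reject) nest: shallow red tray fixed on the carrier, inside 80 mm (its x) by 46 mm (its y): a module fits lengthwise, either way round, 5 mm to spare each side; walls 4 mm thick, 6 mm above its floor. This point: centre of its inner floor, 24 mm above the counter; z up. A seated module's centre is 27 mm above it. Nests lie 85 mm either side of the plunger; which is green varies
- knob (a point): orange round knob of the upright index plunger, 28 mm across, 30 mm high, midway between the nests on a grey bracket; this point is its centre, 105 mm above the counter when seated; z is up, the pulling direction. The collar on the bracket tops out 22 mm below this point. Seated modules reach only 78 mm above the counter, so fingers are free around the knob from any side
- plunger (a joint): travel of the plunger in m: 0 = sprung down with its pin 12 mm deep in the carrier's seat hole, 0.020 = pulled straight up to its hard stop. The spring pulls it down with about 5 N at 0 and 11 N at the stop; the plunger's weight adds 0.6 N. A firm grip (30 N or more) does not slip
- seat_hole (a point): mouth of the seat hole in the top of the aluminium carrier plate (160 by 260 mm, top 20 mm above the counter), straight below the knob; the fixture as a whole is bolted down and its yaw is this point's yaw
- screwdriver_grip (a point): screwdriver lying on the counter, 190 mm long, bystander; point on its handle
- clamp: steel hose-clamp ring, 40 mm across, 12 mm high, bystander; origin under its centre
- detergent: tall white detergent bottle with blue cap, 80 mm across, 210 mm high, bystander; origin under its centre
- screwjar: small glass jar with steel lid, 64 mm across, 75 mm high, bystander; origin under its centre
- scoop: blue plastic measuring cup, 70 mm across, 55 mm high, bystander; origin under its centre
- spray: spray can with yellow label, 56 mm across, 170 mm high, bystander; origin under its centre
- filtercap: black pump-filter cap, 52 mm across, 32 mm high, bystander; origin under its centre
Not all that is in view belongs to the job. What is shaped like the part that bears red_module but yellow is not meant.

How it is judged:
By the outcome, as a careful person would: the job done as asked, in the order asked, and still so for the second after the job is handed in, while the arm keeps its last pose, push and grip.
It also fails if it takes over 64 s, if anything falls off the work surface, if the arm or the gripper's body presses on something with over 40 N, if the wrist force passes 120 N, or if a joint passes its speed limit or range.

### The arm

A 6-joint arm with a two-finger parallel gripper is mounted at the origin on the work surface. World frame = base frame: x ahead of the robot, y to its left, z up, the work surface at z = 0. Lengths are in m, angles in rad, forces in N, time in s.
With the tool pointing down it reaches from about 0.3 to 0.85 m from the base axis. Payload 4.2 kg.
Tool frame: the origin (TCP) lies midway between the tips of the shut fingers; the grasp point (between the pads) lies 19 mm behind it; z points along the fingers, y is the line along which they close (so a half turn about z gives the same grasp; the last joint's range is limited). The gripper opens to 91 mm and grips with 3 to 60 N. Pads are 32 mm wide; open, the fingers measure 118 mm over their backs; the gripper's body (76 mm by 178 mm) begins 60 mm behind the grasp point.
Start: joints at [-1.227, 0.32, 1.565, -0, 1.257, -0.02], TCP at [0.205, -0.537, 0.214] pointing down, gripper open.
Joint ranges: [-3.11, 3.11], [-0.84, 2.01], [0.21, 2.61], [-1.34, 4.49], [0.05, 2.63], [-2.56, 2.56]. Speed limits (rad/s): [2.57, 2.57, 3.14, 3.14, 3.14, 3.14].

### API

Orientations are given as [roll, pitch, yaw] about the fixed x, y, z axes, in that order (R = Rz(yaw) Ry(pitch) Rx(roll)).
In Python, from rig import env, move_gripper, eyes, nets gives the robot as it stands. The module is installed in compiled form; this text tells all that it offers. Calls block until the motion is done:
- env.move_pose(position, orientation): joint-space move of the TCP to a pose.
- env.move_linear(position, speed=0.15, frame=None, f_stop=None): straight line of the TCP; frame=None keeps the orientation; speed is the mean speed in m/s. With f_stop (N) it stops when the force on the tool has changed by that much, and returns True; else False.
- env.movej(angles): joint-space move.
- move_gripper(opening, force=None): opening from 0.0 (shut) to 1.0 (fully open); force is the grip in N (None keeps the last); returns when the fingers have stopped.
- env.sleep(seconds).
- env.solve_ik(position, orientation): joint angles nearest the present ones, or None.
- eyes.get_image(name): name is "side" or "top"; returns the picture (400x640x3 uint8, red, green, blue); there is no depth.
- eyes.camera_params(name): a dict with "camera_matrix" (3x3 intrinsics, pixels), "rvec" (rotation vector, rad) and "tvec" (3), from world to camera coordinates, as OpenCV has them. Camera axes: x right, y down, z forward; pixel columns grow to the right and rows downward; lengths in m; the calibration is good to about 2 mm. A picture is of the moment at which its call begins. camera_params takes no time and is no camera call.
A pose or a line that the arm cannot do raises env.Unreachable and nothing moves.
- env.job_done(): hands the job in; it is judged then, once.
Trained networks look in the newest picture that a camera, given by its name, has taken for a name from the list of things; names that differ only in an ending like _2 or _b are one class to them, and where a whole thing is asked for, a point or a joint stands for the part that bears it (a point fixed in the world has none). Each returns a list of dicts, best first, with "score" (0 to 1); they miss things now and then, are a little off and sometimes report something else, mostly with a low value. They report only what shows in the picture. A call takes as long as a camera call. They do not tell look-alikes from the thing itself.
- nets.find_in(target, camera): "position" ([x, y, z] in m, in the coordinates of the camera as it stood for that picture, good to about 4 mm: the middle of the surface that is visible of it).
- nets.cut_out(target, camera): "pixels" (400x640 bool, what is visible of it).
Readings, each from a call of its own:
- env.read_clock(): time.
- env.read_joint_positions(): joint angles.
- env.read_dq(): joint speeds.
- env.read_effort(): joint torques, N m.
- env.read_tool_pos(): TCP position.
- env.read_tcp_rot(): TCP orientation.
- env.read_contact_force(): force on the tool from outside, world axes, zero at the start.
- env.read_torque(): the same for the moment, N m.
- env.read_opening(): opening from 0.0 (shut) to 1.0 (fully open).
- env.read_grasp_force(): force on a finger pad.
Only numpy, scipy, OpenCV 4.12 (cv2) and the standard library are available. Lean on these libraries where they do the work, as an engineer would, in place of code of your own. Each camera call takes 0.05 s, during which the arm holds its last target. There are 200 camera calls.

## Working session

There is one attempt and no reset: what is moved stays moved. The work goes in short steps, each a Python script; the robot and the scene stay as the last script left them, time stands still between calls to the robot, and variables do not carry over. Pictures are saved under pics/ and viewed, at most 10 in all, crops included, and the job is handed in when it is done.

```bash
mkdir -p pics; cat > h.py <<'E'
import numpy as np, cv2
from rig import env, move_gripper, eyes, nets
def cam(n):
    p=eyes.camera_params(n); K=np.array(p["camera_matrix"],float)
    R=cv2.Rodrigues(np.array(p["rvec"],float))[0]; return K,R,np.array(p["tvec"],float).ravel()
def snap(n,f=None):
    im=eyes.get_image(n)
    if f: cv2.imwrite(f"pics/{f}.png",im[:,:,::-1])
    return im
def toworld(n,pc):
    K,R,t=cam(n); return R.T@(np.array(pc)-t)
def pix2plane(n,uv,z):
    K,R,t=cam(n); uv=np.atleast_2d(np.array(uv,float))
    d=np.c_[uv,np.ones(len(uv))]@np.linalg.inv(K).T@R   # rows: R^T K^-1 p
    c=-R.T@t; return c+d*((z-c[2])/d[:,2])[:,None]
def proj(n,X):
    K,R,t=cam(n); q=(np.atleast_2d(X)@R.T+t)@K.T; return q[:,:2]/q[:,2:]
E
python3 - <<'E'
from h import *
np.set_printoptions(precision=3,suppress=True)
for c in("top","side"):
    snap(c,c+"0"); K,R,t=cam(c); print(c,-R.T@t,R[2],K[0,0])
    for n in("green_module","red_module","green_nest","red_nest","knob","seat_hole","screwdriver_grip","clamp","detergent","screwjar","scoop","spray","filtercap"):
        for d in nets.find_in(n,c)[:4]: print(n,round(d["score"],2),toworld(c,d["position"]),proj(c,toworld(c,d["position"]))[0])
print(env.read_clock(),env.read_tcp_rot())
E
```

```text
top [ 0.375 -0.038  1.495] [ 0.145  0.02  -0.989] 492.2338854817723
green_module 0.7 [ 0.466 -0.314  0.056] [426.762 241.113]
red_module 0.88 [ 0.591 -0.288  0.052] [416.47  198.908]
red_module 0.83 [ 0.607 -0.181  0.054] [380.145 193.6  ]
green_nest 0.61 [0.615 0.154 0.027] [268.42  192.777]
red_nest 0.75 [ 0.591 -0.017  0.021] [324.781 200.437]
red_nest 0.23 [0.597 0.062 0.019] [298.716 198.823]
knob 0.56 [0.606 0.063 0.121] [295.991 190.291]
seat_hole 0.58 [0.599 0.063 0.022] [298.369 197.862]
seat_hole 0.49 [ 0.739 -0.198  0.011] [383.505 153.439]
screwdriver_grip 0.72 [ 0.37  -0.165  0.026] [375.036 274.577]
clamp 0.51 [ 0.744 -0.203  0.011] [385.093 151.875]
clamp 0.41 [0.605 0.065 0.118] [295.411 190.735]
detergent 0.57 [ 0.582 -0.482  0.14 ] [492.454 197.091]
screwjar 0.72 [ 0.438 -0.462  0.074] [480.498 250.373]
scoop 0.97 [0.786 0.062 0.021] [299.323 138.101]
spray 0.92 [0.609 0.434 0.152] [162.467 187.642]
spray 0.34 [0.786 0.063 0.021] [298.974 138.057]
filtercap 0.52 [ 0.711 -0.357  0.019] [436.303 161.563]
side [-0.23   0.894  1.097] [ 0.506 -0.568 -0.649] 495.383935083
[... 254 characters left out ...]
615 0.152 0.023] [271.384 231.031]
red_nest 0.88 [ 0.587 -0.023  0.021] [315.663 208.451]
red_nest 0.22 [0.59  0.457 0.112] [193.046 270.654]
knob 0.58 [0.595 0.07  0.109] [293.526 200.288]
seat_hole 0.96 [0.565 0.089 0.021] [297.028 228.553]
seat_hole 0.39 [0.586 0.456 0.111] [194.159 271.469]
screwdriver_grip 0.58 [ 0.361 -0.162  0.024] [396.56  217.677]
clamp 0.41 [ 0.738 -0.197  0.007] [316.703 169.833]
detergent 0.65 [ 0.569 -0.48   0.105] [402.136 133.039]
screwjar 0.67 [ 0.43  -0.45   0.054] [427.99 162.8 ]
scoop 0.61 [0.773 0.065 0.035] [257.009 193.334]
spray 0.87 [0.592 0.457 0.114] [192.399 269.758]
filtercap 0.54 [ 0.708 -0.354  0.016] [350.28  152.773]
1.4 [ 3.142 -0.     0.364]
```

View pics/top0.png

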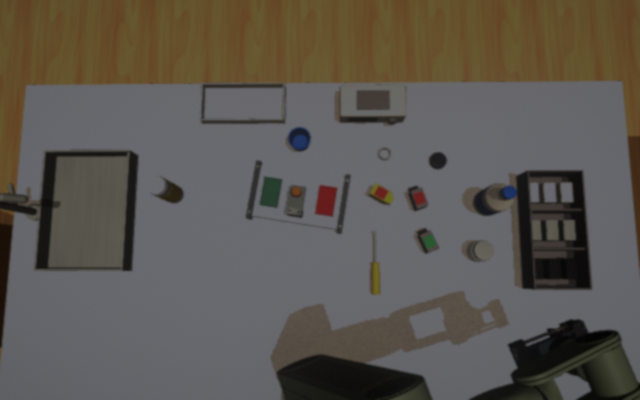

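View pics/side0.png

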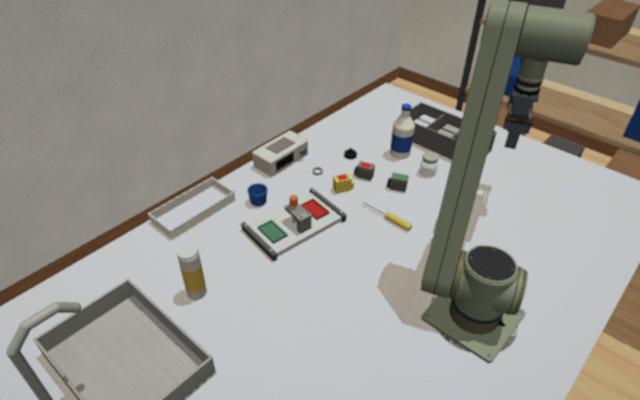

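The top view shows the grey red-tagged module at (417,198), its yellow look-alike at (380,194) and the green-tagged module at (428,241). The fixture has its green nest at (271,192), knob at (296,190) and red nest at (326,201). Next I measure the yaws.

```bash
cat > m.py <<'E'
from h import *
np.set_printoptions(precision=4,suppress=True)
ims={c:snap(c) for c in("top","side")}
top=ims["top"]
g=np.clip(top.astype(float)*1.6,0,255).astype(np.uint8)
a=cv2.resize(g[150:250,235:355],(790,590),interpolation=cv2.INTER_CUBIC)
b=cv2.resize(g[175:265,360:460],(650,585),interpolation=cv2.INTER_CUBIC)
cv2.imwrite("pics/cropA.png",a[:,:,::-1]); cv2.imwrite("pics/cropB.png",b[:,:,::-1])
def tag(c,col,uv,z,r=22):
    im=ims[c].astype(float); o=[0,1,2]; k=0 if col=="r" else 1
    oth=im[:,:,1] if k==0 else np.maximum(im[:,:,0],im[:,:,2]*.9)
    w=np.clip(im[:,:,k]-1.15*oth-2,0,None)
    if k==0: w[(im[:,:,1]>0.55*im[:,:,0])]=0
    v,u=np.mgrid[:400,:640]; w[(abs(u-uv[0])>r)|(abs(v-uv[1])>r)]=0
    w=np.minimum(w,np.percentile(w[w>0],70))
    m=w>w.max()*.3; n,l,s,_=cv2.connectedComponentsWithStats(m.astype(np.uint8)); i=1+np.argmax(s[1:,4]); w[cv2.dilate((l==i).astype(np.uint8),np.ones((3,3)))==0]=0
    P=pix2plane(c,np.c_[u[w>0],v[w>0]],z)[:,:2]; W=w[w>0]
    mu=np.average(P,axis=0,weights=W); C=np.cov(P.T,aweights=W); e,V=np.linalg.eigh(C)
    return mu,np.degrees(np.arctan2(V[1,1],V[0,1]))%180,np.sqrt(12*e[::-1]),len(W)
for name,col,X in(("gm","g",[.465,-.308,.054]),("rm","r",[.59,-.284,.054]),("gn","g",[.615,.153,.024]),("rn","r",[.59,-.02,.024])):
    for c in ims: print(name,c,*tag(c,col,proj(c,X)[0],X[2],14 if name[1]=="m" else 22))
E
python3 m.py
```

```text
gm top [ 0.4659 -0.3209] 21.447044496134026 [0.0317 0.0283] 141
gm side [ 0.4607 -0.3157] 18.53033079197573 [0.0316 0.0265] 62
rm top [ 0.5939 -0.2954] 24.81694033229556 [0.0315 0.0279] 113
rm side [ 0.5879 -0.2891] 21.705966533225677 [0.031 0.024] 39
gn top [0.6186 0.1483] 170.67163744540912 [0.0817 0.048 ] 483
gn side [0.6134 0.1513] 170.83290059427603 [0.0831 0.0494] 327
rn top [ 0.5914 -0.0194] 171.1056162668533 [0.0831 0.0492] 473
rn side [ 0.5855 -0.0171] 169.55957166070712 [0.0827 0.0475] 259
```

View pics/cropA.png

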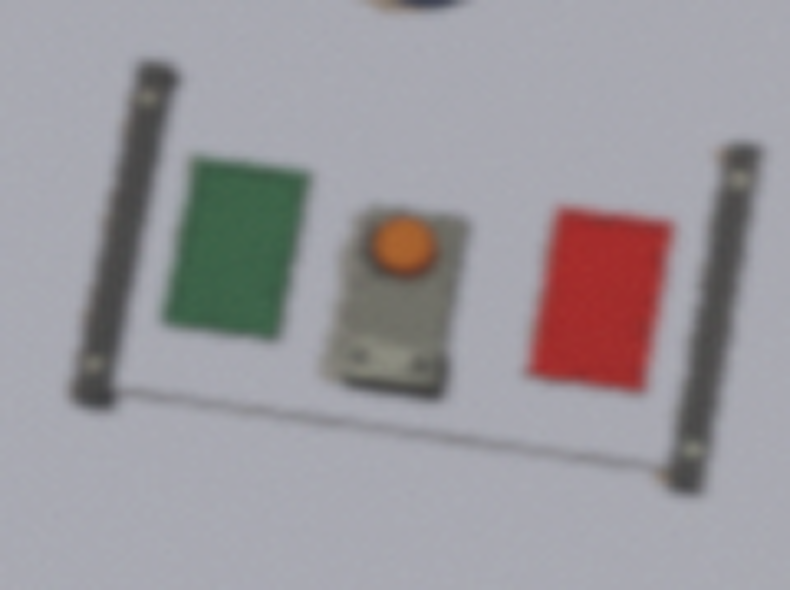

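View pics/cropB.png

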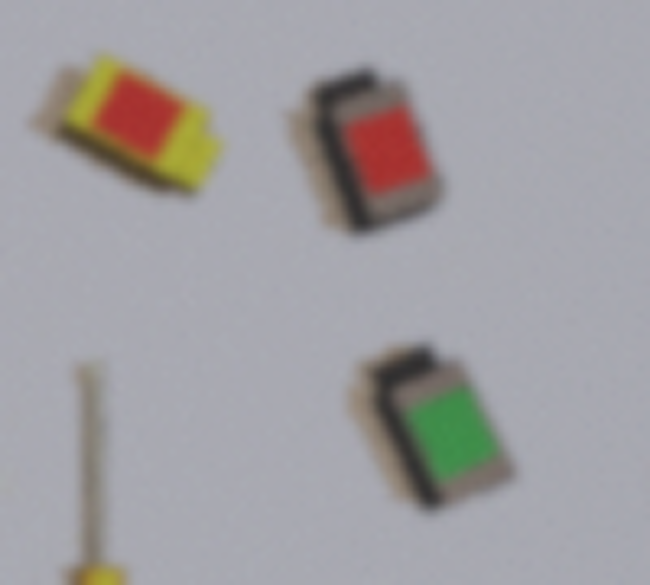

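Crop A gives the fixture yaw as about -9.3°, and the nests come out 170.3 mm apart, which fits. In crop B the plug is at each module's upper-left end, so their yaw is about +20 to +24°. The tag sits centred on the 56 mm grey body, not on the full 70 mm length. I'll check this with a silhouette fit.

```bash
cat > fit.py <<'E'
from h import *
from scipy.optimize import minimize
np.set_printoptions(precision=4,suppress=True)
S=4
def box(x0,x1,w,h): return np.array([[x,y,z] for x in(x0,x1) for y in(-w/2,w/2) for z in(0,h)])
def sil(c,q,p,hp):
    cy,sy=np.cos(q[2]),np.sin(q[2]); R=np.array([[cy,-sy,0],[sy,cy,0],[0,0,1]]); m=np.zeros((400*S,640*S),np.uint8)
    for B in(box(-.035,.035-p,.036,.054),box(.034-p,.035,.026,hp)):
        uv=proj(c,B@R.T+[q[0],q[1],0]); uv=(uv+.5)*S-.5
        cv2.fillConvexPoly(m,cv2.convexHull(np.round(uv*16).astype(np.int32)),255,shift=4)
    return cv2.resize(m,(640,400),interpolation=cv2.INTER_AREA)/255.
if __name__=="__main__":
  for c in("top","side"):
    snap(c)
    for n,q0 in(("green_module",[.468,-.315,.36]),("red_module",[.596,-.289,.42])):
        ds=nets.cut_out(n,c)
        M=min((d["pixels"] for d in ds),key=lambda m:np.linalg.norm(np.argwhere(m).mean(0)[::-1]-proj(c,[q0[0],q0[1],.03])[0])).astype(float)
        best=None
        for p in(.008,.014):
          for hp in(.02,.04):
            f=lambda d:((sil(c,np.array(q0)+np.array(d)*[.01,.01,.2],p,hp)-M)**2).sum()
            r=minimize(f,[0,0,0],method="Nelder-Mead",options=dict(initial_simplex=[[0,0,0],[1,0,0],[0,1,0],[0,0,1]],maxiter=80))
            if best is None or r.fun<best[0]: best=(r.fun,p,hp,np.array(q0)+r.x*[.01,.01,.2])
        print(c,n,M.sum(),best[:3],best[3][:2],np.degrees(best[3][2]))
    im=eyes.get_image(c).astype(float); k=proj(c,[.602,.066,.12])[0]; v,u=np.mgrid[:400,:640]
    w=((im[:,:,0]>1.6*im[:,:,1])&(im[:,:,1]>1.4*im[:,:,2])&(np.hypot(u-k[0],v-k[1])<14))
    uv=[u[w].mean(),v[w].mean()]; print("knob",w.sum(),uv,pix2plane(c,uv,.118 if c=="top" else .108)[0])
E
time python3 fit.py
```

```text
top green_module 333.0 (np.float64(22.22797385620915), 0.014, 0.02) [ 0.4727 -0.3184] 24.385791225351877
top red_module 322.0 (np.float64(24.783590926566706), 0.014, 0.02) [ 0.6016 -0.2935] 17.425168067099495
knob 53 [np.float64(295.92452830188677), np.float64(191.64150943396226)] [0.6027 0.0637 0.118 ]
side green_module 331.0 (np.float64(23.0163014225298), 0.014, 0.02) [ 0.4698 -0.3158] 20.255046348733874
side red_module 302.0 (np.float64(28.914509803921565), 0.014, 0.02) [ 0.596 -0.291] 15.991050724601378
knob 44 [np.float64(293.3863636363636), np.float64(201.52272727272728)] [0.5928 0.0738 0.108 ]
real	0m19.170s
user	0m17.355s
sys	0m6.491s
```

```bash
cat > act.py <<'E'
from h import *
np.set_printoptions(precision=4,suppress=True)
def yawfor(p,yaw):
    best=None; q=np.array(env.read_joint_positions())
    for y in(yaw,yaw+np.pi,yaw-np.pi):
        s=env.solve_ik(p,[np.pi,0,(y+np.pi)%(2*np.pi)-np.pi])
        if s is not None:
            d=abs(np.array(s)-q).max()
            if best is None or d<best[0]: best=(d,y)
    return [np.pi,0,(best[1]+np.pi)%(2*np.pi)-np.pi]
def over(x,y,z,yaw): env.move_pose([x,y,z],yawfor([x,y,z],yaw))
def st(s=""): print(s,"t",round(env.read_clock(),2),"tcp",np.array(env.read_tool_pos()),"F",np.array(env.read_contact_force()),"open",round(env.read_opening(),3),"grip",round(env.read_grasp_force(),1))
E
python3 - <<'E'
from act import *
x,y,a=.4708,-.3165,np.radians(22)
over(x,y,.15,a); st("over"); move_gripper(.78)
print(env.move_linear([x,y,.026],f_stop=15)); st("down")
move_gripper(0,30); st("grip")
env.move_linear([x,y,.19],speed=.25); st("lift")
over(.616,.1498,.19,np.radians(-9.3)); st("nest")
snap("side","s1");snap("top","t1")
i=cv2.imread("pics/s1.png");j=cv2.imread("pics/t1.png")
cv2.imwrite("pics/st1.png",np.hstack([cv2.resize(z,(400,400)) for z in(i[130:290,210:370],j[110:270,200:360])]))
E
```

```text
over t 3.23 tcp [ 0.4705 -0.3174  0.1503] F [-0.0867  0.4616 -0.9532] open 0.999 grip 0.0
False
down t 4.71 tcp [ 0.4715 -0.3169  0.0268] F [-0.3776  0.6089  0.2581] open 0.781 grip 0.0
grip t 5.34 tcp [ 0.471  -0.3167  0.0263] F [ 0.4313 -0.1937  1.4822] open 0.39 grip 30.0
lift t 6.15 tcp [ 0.4699 -0.3158  0.1885] F [ 0.0307 -0.3305 -1.5597] open 0.392 grip 30.0
nest t 7.92 tcp [0.616  0.1489 0.1897] F [ 0.0472  0.2039 -1.1621] open 0.388 grip 30.0
```

View pics/st1.png

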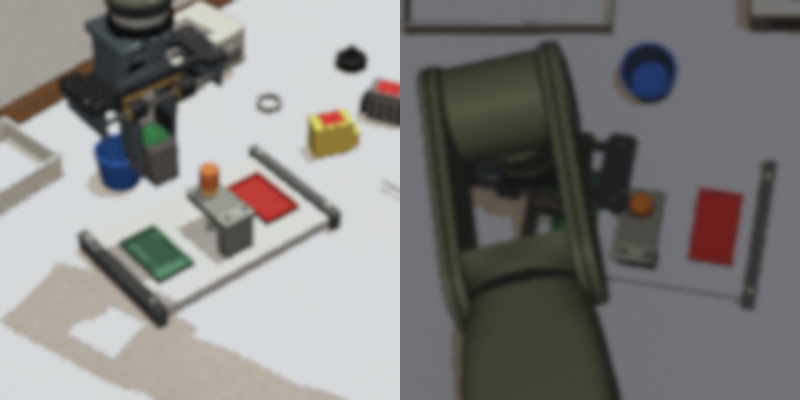

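The left half shows the green module held upright over the green nest, clear of the knob. I'll lower it to just above the walls and check from the side.

```bash
python3 - <<'E'
from act import *
x,y=.616,.1498
env.move_linear([x,y,.064],speed=.2); st("low")
i=snap("side","s2")[:,:,::-1]
cv2.imwrite("pics/s2c.png",cv2.resize(i[170:270,225:345],(780,590),interpolation=cv2.INTER_CUBIC))
E
```

```text
low t 8.81 tcp [0.6171 0.1498 0.0652] F [ 0.9077  0.8829 -0.7696] open 0.389 grip 30.0
```

View pics/s2c.png

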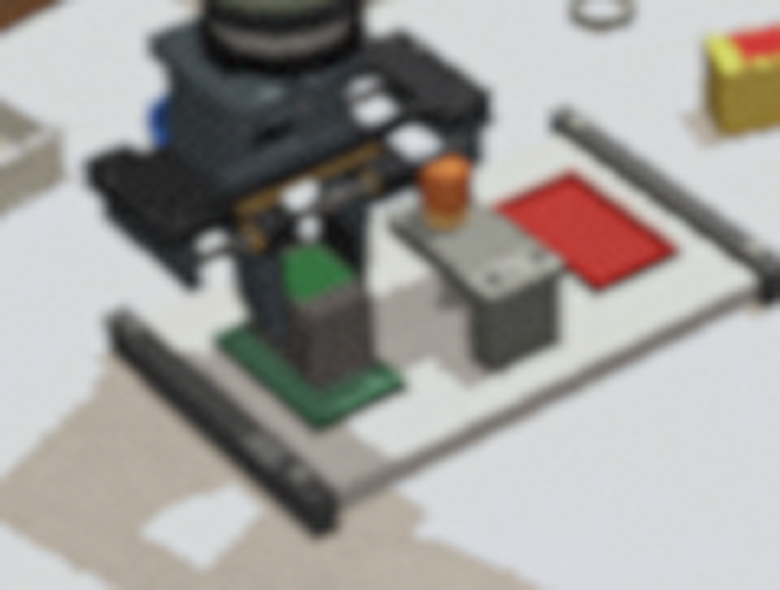

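The side view shows the module just above the green nest and within its outline. Lowering with a force stop.

```bash
python3 - <<'E'
from act import *
x,y=.616,.1498
print(env.move_linear([x,y,.0485],speed=.03,f_stop=8)); st("seat")
E
```

```text
True
seat t 9.34 tcp [0.6159 0.1498 0.0501] F [-0.8564 -0.192   4.1353] open 0.393 grip 30.0
```

Contact came at z = 0.0501 against 0.0503 expected, so it is fully seated. I'll release it and fetch the red one.

```bash
python3 - <<'E'
from act import *
x,y=.616,.1498
move_gripper(.58); env.move_linear([x,y,.19],speed=.25); st("up")
x,y,a=.5985,-.2912,np.radians(17)
over(x,y,.15,a)
i=snap("side")[:,:,::-1]
cv2.imwrite("pics/s3c.png",cv2.resize(i[140:270,225:425],(800,520),interpolation=cv2.INTER_CUBIC))
move_gripper(.72)
print(env.move_linear([x,y,.026],f_stop=15)); st("down")
move_gripper(0,30); st("grip")
env.move_linear([x,y,.19],speed=.25); st("lift")
E
```

```text
up t 10.53 tcp [0.6151 0.1496 0.1887] F [-0.2797  0.6415  0.0554] open 0.582 grip 0.0
False
down t 13.59 tcp [ 0.5993 -0.2916  0.027 ] F [-0.0377  0.4271  0.803 ] open 0.718 grip 0.0
grip t 14.15 tcp [ 0.5987 -0.2915  0.0264] F [-0.8159 -0.6728  1.6246] open 0.395 grip 29.7
lift t 14.96 tcp [ 0.5975 -0.2906  0.1881] F [ 0.157   1.5225 -2.2764] open 0.393 grip 29.7
```

View pics/s3c.png

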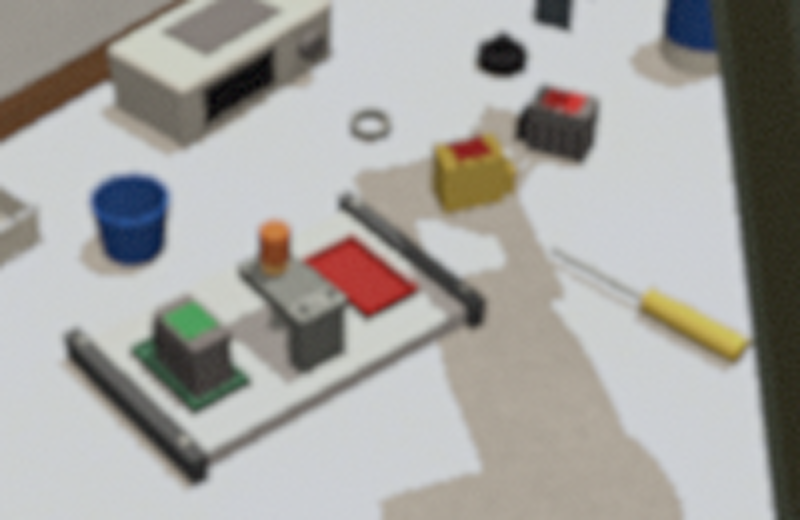

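The green module stands upright in its nest at (195,345) in the crop, with nothing else disturbed. Now I'll place the red one.

```bash
python3 - <<'E'
from act import *
x,y=.5885,-.0183
over(x,y,.15,np.radians(-9.3)); st("over")
env.move_linear([x,y,.062],speed=.2)
print(env.move_linear([x,y,.0485],speed=.03,f_stop=8)); st("seat")
if env.read_tool_pos()[2]<.0518:
    move_gripper(.58); env.move_linear([x,y,.17],speed=.25); st("up")
    over(.602,.066,.17,np.radians(-9.3)); st("knob")
    i=snap("side")[:,:,::-1]
    cv2.imwrite("pics/s4c.png",cv2.resize(i[160:270,225:365],(760,597),interpolation=cv2.INTER_CUBIC))
E
```

```text
over t 16.02 tcp [ 0.5886 -0.019   0.1494] F [-0.1058 -0.6231 -1.245 ] open 0.395 grip 29.7
True
seat t 17.06 tcp [ 0.5889 -0.0183  0.0502] F [ 0.1421 -0.3964  3.9481] open 0.391 grip 30.0
up t 18.17 tcp [ 0.5877 -0.0183  0.169 ] F [-0.1947 -0.6328 -0.4214] open 0.58 grip 0.0
knob t 18.6 tcp [0.6008 0.0668 0.1674] F [0.2858 0.0218 0.1879] open 0.579 grip 0.0
```

View pics/s4c.png

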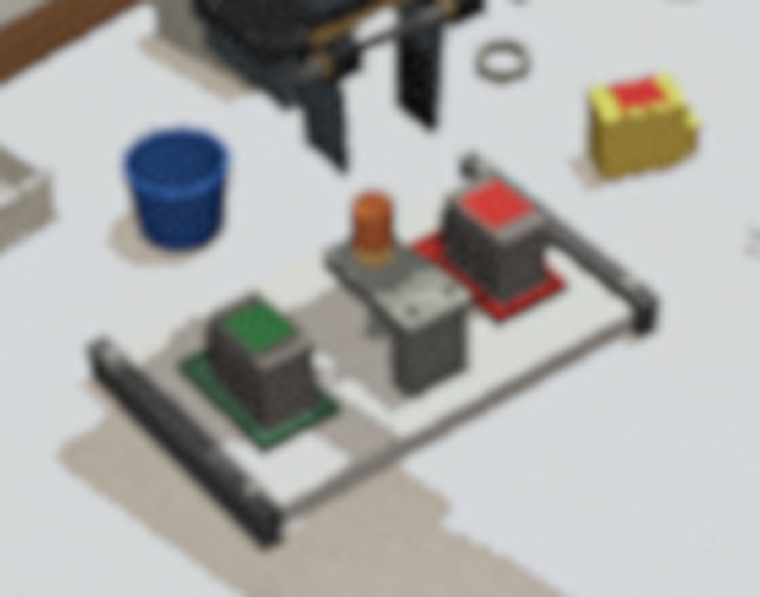

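Both modules are seated upright, green at (260,360) and red at (495,235), with the knob at (373,225). Now the knob.

```bash
python3 - <<'E'
from act import *
x,y=.602,.0658
move_gripper(.75)
print(env.move_linear([x,y,.088],speed=.12,f_stop=12)); st("down")
move_gripper(0,10); env.sleep(.2); st("grip10"); print(env.read_torque())
E
```

```text
False
down t 19.93 tcp [0.6026 0.0659 0.0886] F [-0.2769  0.3126 -0.4992] open 0.75 grip 0.0
grip10 t 20.83 tcp [0.602  0.0655 0.0881] F [-0.1051 -1.2281  0.8722] open 0.302 grip 10.0
[-0.2333  0.1458 -0.0242]
```

```bash
python3 - <<'E'
from act import *
move_gripper(0,60); st("grip60"); z0=env.read_tool_pos()[2]; x,y=env.read_tool_pos()[:2]
x,y=.602,.0656
print(env.move_linear([x,y,.088+.017],speed=.04)); st("17mm")
print(env.move_linear([x,y,.088+.026],speed=.015,f_stop=18)); env.sleep(.3); st("stop"); print(env.read_tool_pos()[2]-z0)
i=snap("side")[:,:,::-1]
cv2.imwrite("pics/s5c.png",cv2.resize(i[160:270,225:365],(760,597),interpolation=cv2.INTER_CUBIC))
E
```

```text
grip60 t 21.05 tcp [0.602  0.0655 0.0881] F [-0.5055 -3.5068  2.0281] open 0.287 grip 60.0
False
17mm t 21.62 tcp [0.6019 0.0655 0.1045] F [  2.6342  -2.1107 -10.9694] open 0.291 grip 60.0
True
stop t 22.33 tcp [0.6018 0.0655 0.1052] F [ 4.2779  0.6588 -9.8251] open 0.291 grip 60.0
0.017166564996511383
```

View pics/s5c.png

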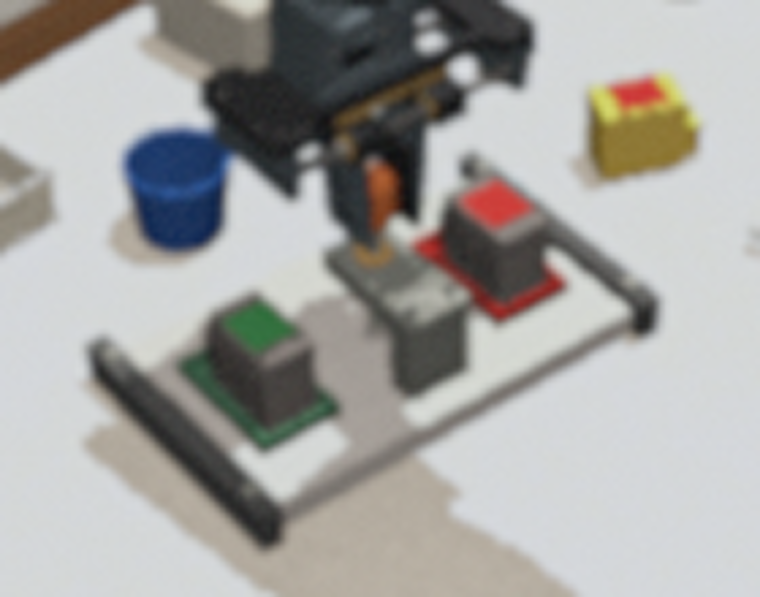

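The knob is up 17 mm and held, but the arm relaxed after the force stop tripped. I'll raise it in small position steps until the stop shows in the force.

```bash
python3 - <<'E'
from act import *
x,y=.602,.0656
for dz in(.0185,.0195,.0205,.0215,.0225,.0235):
    env.move_linear([x,y,.0881+dz],speed=.01); env.sleep(.3); st(dz)
    if env.read_contact_force()[2]<-30: break
E
```

```text
0.0185 t 23.06 tcp [0.6018 0.0655 0.1065] F [  2.7077  -2.2251 -11.2356] open 0.292 grip 60.0
0.0195 t 23.61 tcp [0.6018 0.0655 0.1076] F [  2.9366  -2.9848 -10.9287] open 0.295 grip 60.0
0.0205 t 24.16 tcp [0.6018 0.0655 0.1082] F [  2.74    -3.2575 -15.8567] open 0.29 grip 60.0
0.0215 t 24.71 tcp [0.6017 0.0655 0.1083] F [  5.1612  -2.2732 -20.1324] open 0.29 grip 60.0
0.0225 t 25.26 tcp [0.6017 0.0655 0.1083] F [  6.1588  -2.4952 -25.3978] open 0.297 grip 60.0
0.0235 t 25.81 tcp [0.6017 0.0655 0.1084] F [  7.302   -2.6192 -30.2404] open 0.29 grip 60.0
```

The height stalls at +20.2 mm while the force climbs, so this is the hard stop with no slip. I'll ease to a moderate pull and hand in.

```bash
python3 - <<'E'
from act import *
env.move_linear([.602,.0656,.1101],speed=.01); env.sleep(.5); st("hold")
if env.read_tool_pos()[2]>.1078 and env.read_contact_force()[2]<-15: print(env.job_done())
E
```

```text
hold t 26.61 tcp [0.6017 0.0655 0.1083] F [  6.3043  -2.5607 -23.2512] open 0.291 grip 60.0
the job is handed in; nothing more can be done
None
```

The green and red modules stand upright and fully down in their own nests, and the arm is holding the plunger knob up at its hard stop, about 20 mm; I handed the job in at about 27 s.

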